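# Unlock the stacking fixture and add a layer

### The job

Draw the locking pin of the stacking fixture fully back out of the keeper by its handle and tip the handle over into the side notch so that the pin stays parked. Then lay the fibre sheet squarely on the stack and set the loose steel plate squarely on top of the sheet, between the locating posts, putting both down gently, not dropping them. Leave the pin parked and everything else where it stands.

Things in the scene. Friction and masses are not known exactly. Their poses are not given: they have to be found in the camera images.
- fixture: Fixed stacking fixture: dark steel base (x -185 to 65, y -100 to 100, 12 mm thick), its origin at bench level under the centre of its stack, z up. The stack (plate, sheet, plate: 50 mm in x, 130 mm in y, the sheet 56 x 136) is 45 mm high. Round locating posts 12 mm thick, 78 mm high, stand at x 0, y +80 and -80. Axes and mm figures below are in this frame.
- stack_top (a point): Centre of the top face of the fixture's stack, where the underside of the sheet goes; axes as the fixture.
- keeper (a point): Mouth of the bore of the grey keeper block (x 35 to 51, y 26 to 66, 72 mm high), on the face towards the stack, on the pin's axis: y 46, 56 mm above the bench.
- guide (a point): Mouth of the bore of the grey guide block (x -162 to -35, y 26 to 66, 72 mm high), on the face towards the stack, on the pin's axis. Slot for the handle in the block's top: x -150 to -47, y 36 to 50. The pin crosses from here, 3 mm over the stack, to the keeper.
- notch (a point): Middle of the side notch, at the guide block's outer (+y) face, at pin-axis height. The notch is the slot's end away from the stack, x -150 to -130, where the +y wall is cut down to 54 mm above the bench.
- pin: Loose round steel locking pin, 16 mm thick, 132 mm long, in the guide block. Origin on its axis under the handle; x towards its nose (102 mm ahead), tail 30 mm behind. Drawn to the fixture's -x, its handle stops at the slot's end with the origin at x about -143; tipped to +y there, the handle falls into the notch and lies nearly level.
- handle_end (a point): Free end of the pin's handle, 58 mm off the axis: a 10 mm rod with an 18 mm sleeve from 24 to 58 mm. At the start it stands up through the slot, leaning about 11 deg to the fixture's -y side.
- nose (a point): Front end of the pin, on its axis.
- sheet: Loose brown fibre sheet 136 x 56 x 5 mm, lying on an aluminium rest. Origin: centre of its underside; x along its length. On the stack its length runs along the fixture's y.
- plate: Loose plain steel plate 130 x 50 x 14 mm, lying on the other aluminium rest. Origin: centre of its underside; x along its length. Goes on the sheet, length along the fixture's y.
- rest_a: Fixed aluminium rest under the sheet, 100 x 30 x 25 mm high. Origin: centre of its underside.
- rest_b: Fixed aluminium rest under the plate, 100 x 30 x 25 mm high. Origin: centre of its underside.
- oiler: Bystander: slim oil bottle, 40 mm across, 95 mm high, standing on the fixture's base at the -y side of the guide block. Origin: centre of its underside.
- tin: Bystander: grey tin, 56 mm across, 85 mm high, beyond the end of the sheet's rest. Origin: centre of its underside.
- bush: Bystander: brass bush, 60 mm across and 60 mm high, beyond the end of the plate's rest. Origin: centre of its underside.
- disc: Bystander: steel brake disc, 124 mm across, 14 mm thick, lying flat. Origin: centre of its underside.
- spanner: Bystander: open spanner 170 mm long, lying flat. Origin: under its middle.
- housing: Bystander: grey cast brake housing, 150 mm across and 70 mm high, at the left. Origin: centre of its underside.
- carton: Bystander: cardboard carton 110 x 80 x 60 mm high, at the right. Origin: centre of its underside.
Mind the look-alikes: they are no part of the job. What is shaped like the plate but brown is not meant. Leave any pink look-alike of the pin alone.

How it is judged:
On the way, in this order (a step that is already met when the one before it is completed fails the run):
1. The pin is drawn clear of the stack and its handle lies in the side notch (x of pin in the frame of fixture below -0.131 m and z of handle_end in the frame of fixture below 0.08 m and y of handle_end in the frame of fixture above 0.085 m), for 0.2 s.
2. The sheet lies squarely on the stack, the pin still parked (all of step 1 and horizontal distance between sheet and stack_top below 0.009 m and z of sheet in the frame of stack_top between -0.004 and 0.004 m and angle between the x axis of sheet and the y axis of fixture, either way round below 0.09 rad and contact force between the fingers and sheet below 0.1 N), for 0.2 s.
At the end, for the whole second after the job is handed in: The pin is drawn back at least 131 mm, its handle end to +y and under 80 mm high (in the notch); sheet on stack, plate on sheet, each within 9 mm of the stack's centre, 4 mm of its proper height and 0.09 rad of the stack's direction; all at rest (all of step 1 and horizontal distance between each of sheet, plate and stack_top below 0.009 m and z of sheet in the frame of stack_top between -0.004 and 0.004 m and angle between the x axis of each of sheet, plate and the y axis of fixture, either way round below 0.09 rad and z of plate in the frame of stack_top between 0.001 and 0.009 m and linear speed of each of pin, sheet, plate below 0.02 m/s); the robot touches nothing.
It fails at once if The sheet or the plate is dropped: it moves faster than 0.5 m/s with no finger on it ((linear speed of sheet above 0.5 m/s and contact force between the fingers and sheet below 0.01 N) or (linear speed of plate above 0.5 m/s and contact force between the fingers and plate below 0.01 N)).
It fails at once if A bystander is moved more than 25 mm (distance of any of oiler, tin, bush, disc, spanner, housing, carton from where it was at the start of the episode above 0.025 m).
It also fails if it takes over 67 s, if anything falls off the work surface, if the arm or the gripper's body presses on something with over 40 N, if the wrist force passes 120 N, or if a joint passes its speed limit or range.

### The arm

A 7-joint arm with a two-finger parallel gripper is mounted at the origin on the work surface. World frame = base frame: x ahead of the robot, y to its left, z up, the work surface at z = 0. Lengths are in m, angles in rad, forces in N, time in s.
With the tool pointing down it reaches from about 0.4 to 0.85 m from the base axis. Payload 10.4 kg.
Tool frame: the origin (TCP) lies between the finger pads; the fingertips stand 19 mm ahead of it and the grasp point (between the pads) is the TCP (manip.tips_ahead is the distance from the TCP to the fingertips, in m); z points along the fingers, y is the line along which they close (so a half turn about z gives the same grasp; the last joint's range is limited). The gripper opens to 85 mm and grips with 20 to 120 N. Pads are 22 mm wide; open, the fingers measure 114 mm over their backs; the gripper's body (76 mm by 85 mm) begins 54 mm behind the grasp point. The pads swing forward as they close: fully open they stand 13 mm farther back than shut.
Start: joints at [1.19, 0.332, -0.065, 1.46, 0.022, 1.35, -0.088], TCP at [0.219, -0.585, 0.214] pointing down, gripper open.
Joint ranges: [-2.6, 2.6], [-0.5, 2.12], [-1.47, 1.34], [0.16, 2.42], [-1.27, 4.41], [0.06, 2.06], [-2.6, 2.6]. Speed limits (rad/s): [2.22, 2.22, 2.79, 2.79, 3.14, 3.14, 3.14].

### API

Orientations are given as a unit quaternion [x, y, z, w].
In Python, from workcell import manip, viewer gives the robot as it stands.
- The arm moves only by the tool arm_command, never from a script. Its argument "series" is text: rows parted by semicolons, each of 5 numbers parted by spaces: the closure, from 0 (fully open) to 1 (shut), then the shift along the tool's x, y, z normalised to -1 to 1, where 1 is 0.4 m, then the turn about the tool's z normalised to -1 to 1, where 1 is 180 degrees. In form: jaw tx ty tz spin; .... A call has exactly 10 rows; each row shifts and turns the commanded pose from where the row before left it, along the tool's axes as they then stand; what a row does not reach is not made up. A row lasts 1/8 s, in which the tool goes at most 62.5 mm and 10.7 degrees, less where a joint would pass 70% of its speed; a pose out of reach is approached as far as the arm can. A call with a number of a shift or a turn outside -1 to 1 is refused whole. A call with a gripper value outside its range is refused whole. The fingers move at their own pace and stop on an object; "newtons" is the grip in N (left out, the last holds). Time passes only in rows, so rows that do not move let the fingers close, or fill a call up. It gives the time, the measured TCP pose, the force, the opening and the grip force at its end, in the units of the state.
- manip.get_obs(): the state, without advancing time (a new reading comes with each control period).
- viewer.camera(name): name is "scene" or "top"; returns a dict with "pixels" (420x560x3 uint8, red, green, blue), "intrinsics" (3x3 intrinsics, pixels), "extrinsics" (4x4, takes a point from world to camera coordinates). Camera axes: x right, y up, looking along -z (the intrinsics and any distortion apply to the point x, -y, -z); pixel columns grow to the right and rows downward; lengths in m; the calibration is good to about 2 mm. A picture is of the moment at which its call begins. There is no depth.
- manip.hand_in(): hands the job in; it is judged then, once.
The state is a dict: "clock": time; "joint_pos": joint angles; "joint_velocities": joint speeds; "tau": joint torques, N m; "position": TCP position; "ee_rot": TCP orientation; "ft_force": force on the tool from outside, world axes, zero at the start; "torque": the same for the moment, N m; "grip_width": opening from 0.0 (shut) to 1.0 (fully open); "grasp_force": force on a finger pad.
Only numpy, scipy, OpenCV 4.12 (cv2) and the standard library are available. Lean on these libraries where they do the work, as an engineer would, in place of code of your own. Each camera call takes 0.05 s, during which the arm holds its last target. There are 200 camera calls.

## Working session

There is one attempt and no reset: what is moved stays moved. The work goes in short steps, Python scripts to look and compute and a tool call to move; the robot and the scene stay as the last step left them, time stands still between calls to the robot, and variables do not carry over. Pictures are saved under pics/ and viewed, at most 10 in all, crops included, and the job is handed in when it is done.

Besides the shell and the picture viewer there is one more tool, called after "Emit:" by a JSON object that holds its "api" and its "payload", one argument or row to a line. arm_command: Moves the arm, as the interface text tells. Scaled input: -1 to 1 covers 0.4 m each way for a shift and 180 degrees each way for a turn. Its arguments: {"type":"object","properties":{"series":{"type":"string"},"newtons":{"type":"number"}},"required":["series"]}

```bash
mkdir -p pics; ls
python3 - <<'E'
from workcell import manip, viewer
import cv2, pickle
o=manip.get_obs(); print(o, manip.tips_ahead)
for n in ("scene","top"):
    c=viewer.camera(n); pickle.dump(c,open(f'pics/{n}0.pkl','wb'))
    cv2.imwrite(f'pics/{n}0.png',cv2.resize(c["pixels"][:,:,::-1],(800,600),interpolation=cv2.INTER_CUBIC)); print(n,c["intrinsics"],c["extrinsics"],[k for k in c])
E
```

```text
pics
{'clock': 0.0, 'joint_pos': array([ 1.19038309,  0.33287203, -0.06469122,  1.46095831,  0.02161908,
        1.34991839, -0.08850884]), 'joint_velocities': array([-0.00159663, -0.00129536, -0.00097703, -0.00042142,  0.00077314,
        0.00157727, -0.00095148]), 'tau': array([-4.91128435e-05, -6.25451231e+01,  4.87286272e-02, -3.91592360e+01,
        1.60174852e-02,  1.00434740e-02,  2.35576243e-05]), 'position': array([ 0.21872804, -0.58503407,  0.21300774]), 'ee_rot': array([ 9.84037843e-01,  1.77957833e-01, -1.74305249e-04, -7.08886277e-04]), 'ft_force': array([0.4663166 , 1.28174241, 0.41278069]), 'torque': array([0.01382908, 0.00270174, 0.02120813]), 'grasp_force': 0.0, 'grip_width': 1.0037882998060537} 0.019
scene [[465.2829802    0.         284.26214486]
 [  0.         465.2829802  212.79248406]
 [  0.           0.           1.        ]] [[-0.61907913  0.78527707 -0.00899791  0.31546211]
 [-0.62637387 -0.48683067  0.60881169  0.28440504]
 [ 0.4737054   0.38253866  0.79326374 -1.71668498]
 [ 0.          0.          0.          1.        ]] ['pixels', 'intrinsics', 'extrinsics']
top [[532.05313385   0.         282.9653938 ]
 [  0.         532.05313385 206.08976507]
 [  0.           0.           1.        ]] [[-0.00818008 -0.99994389  0.0067306   0.00507777]
 [ 0.98444722 -0.00687171  0.17554616 -0.53362735]
 [-0.17549006  0.0080619   0.98444819 -1.6792694 ]
 [ 0.          0.          0.          1.        ]] ['pixels', 'intrinsics', 'extrinsics']
```

View pics/scene0.png

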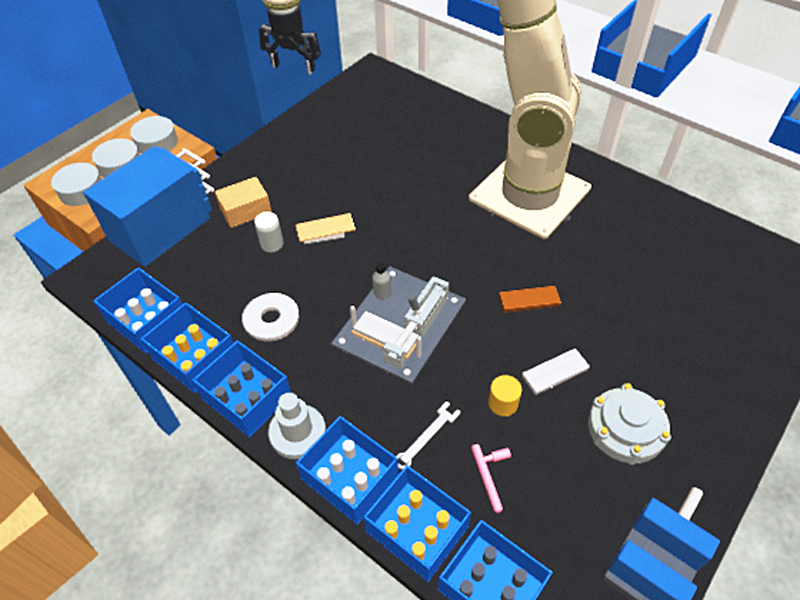

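View pics/top0.png

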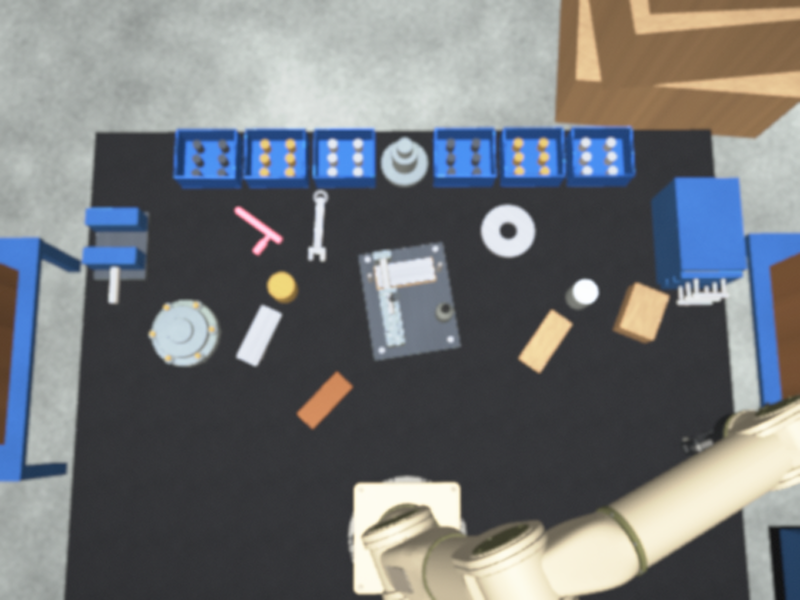

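The scene view shows the fixture at (400,325), the tan sheet at (325,228), the white plate at (556,371), the brown plate look-alike at (530,298) and the pink pin look-alike at (490,480). In the top view the fixture is at (410,300), the sheet at (545,341), the plate at (259,335), the brown decoy at (325,400) and the pink decoy at (258,230).

Candidates (top view):
- Sheet: tan (545,341). The carton at (641,312) is thicker.
- Plate: white (259,335). The brown look-alike at (325,400) is rejected.
- Pin: the grey one in the guide block, handle at about (392,298). The pink one at (258,230) is rejected.

I'll check the choice in a close crop.

Run:
```python
import cv2,pickle,numpy as np
t=pickle.load(open('pics/top0.pkl','rb'))["pixels"][:,:,::-1]; s=pickle.load(open('pics/scene0.pkl','rb'))["pixels"][:,:,::-1]
a=cv2.resize(t[165:257,245:330],None,fx=4.6,fy=4.6,interpolation=cv2.INTER_CUBIC)
b=cv2.resize(s[180:272,228:330],None,fx=4,fy=4.6*1.0,interpolation=cv2.INTER_CUBIC)
b=cv2.resize(s[180:272,230:330],None,fx=4,fy=4,interpolation=cv2.INTER_CUBIC)
h=max(a.shape[0],b.shape[0]); p=lambda i:cv2.copyMakeBorder(i,0,h-i.shape[0],0,0,cv2.BORDER_CONSTANT)
cv2.imwrite('pics/c1.png',cv2.hconcat([p(a),p(b)]))
for nm,im,pts in (("top",t,[(382,239),(181,235),(228,280),(410,180),(300,245),(290,205),(350,300)]),("scene",s,[(228,160),(390,260),(371,208),(290,190),(320,212),(350,300)])):
    for q in pts: print(nm,q,im[q[1],q[0]][::-1])
```

```text
top (382, 239) [243 218 165]
top (181, 235) [227 231 239]
top (228, 280) [210 140  95]
top (410, 180) [54 55 58]
top (300, 245) [100 107 116]
top (290, 205) [114 123 135]
top (350, 300) [53 54 57]
scene (228, 160) [252 230 157]
scene (390, 260) [244 245 250]
scene (371, 208) [215 115  46]
scene (290, 190) [51 53 53]
scene (320, 212) [104 115 131]
scene (350, 300) [49 49 51]
```

View pics/c1.png

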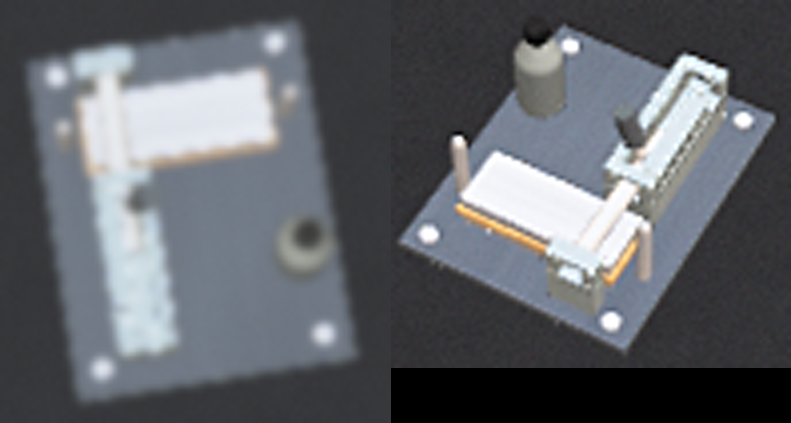

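The crop confirms the choice. The fixture's pin crosses the white stack plate into the keeper, its dark handle sleeve stands at crop (138,195) top and (628,125) scene, and the oiler is clear at -y. Next I fit poses.

```bash
cat > h.py <<'E'
import cv2,pickle,numpy as np
from scipy.optimize import minimize,least_squares
def proj(c,P):
    P=np.atleast_2d(P); q=P@c["extrinsics"][:3,:3].T+c["extrinsics"][:3,3]
    return (c["intrinsics"]@np.c_[q[:,0]/-q[:,2],-q[:,1]/-q[:,2],np.ones(len(q))].T).T[:,:2]
def ray_z(c,uv,z):
    R,t=c["extrinsics"][:3,:3],c["extrinsics"][:3,3]; k=np.linalg.inv(c["intrinsics"])@[*uv,1]
    d=R.T@[k[0],-k[1],-1]; o=-R.T@t; return o+d*(z-o[2])/d[2]
def tf(p,X): # fixture-type pose (x,y,yaw) applied to local points
    X=np.atleast_2d(X).astype(float); c,s=np.cos(p[2]),np.sin(p[2])
    return np.c_[p[0]+c*X[:,0]-s*X[:,1],p[1]+s*X[:,0]+c*X[:,1],X[:,2]]
def box(x0,x1,y0,y1,z0,z1): return np.array([[x,y,z] for x in(x0,x1) for y in(y0,y1) for z in(z0,z1)])
def fit(views,B,p0): # views: (cam,soft mask 0..1)
    def cost(p):
        e=0
        for c,m in views:
            h=cv2.convexHull(proj(c,tf(p,B)).astype(np.float32))[:,0]
            im=np.zeros((m.shape[0]*4,m.shape[1]*4),np.uint8)
            cv2.fillPoly(im,[np.round((h*4+1.5)*16).astype(np.int32)],255,shift=4)
            e+=((cv2.resize(im,m.shape[::-1],interpolation=cv2.INTER_AREA)/255.-m)**2).sum()
        return e
    sx=np.array([[0,0,0],[.02,0,0],[0,.02,0],[0,0,.15]])+p0
    r=minimize(cost,p0,method='Nelder-Mead',options=dict(initial_simplex=sx,xatol=1e-4,fatol=.01)); return r.x,r.fun
def soft(m,uv,R):
    w=np.zeros(m.shape); cv2.circle(w,tuple(int(v) for v in uv),R,1,-1); return m*w
E
python3 - <<'E'
from h import *
t=pickle.load(open('pics/top0.pkl','rb')); s=pickle.load(open('pics/scene0.pkl','rb'))
it,is_=[c["pixels"].astype(float) for c in(t,s)]
cl=lambda a:np.clip(a,0,1)
def show(n,v,B,p0):
    for k in([0],[1],[0,1]):
        r,f=fit([v[i] for i in k],B,p0); print(n,k,r.round(4),np.degrees(r[2]).round(1),round(f,1))
    return r
g=lambda im:im.mean(2)
c0=lambda uv,z:ray_z(t,np.array(uv)/1.4286,z)
b=c0((410,300),.01); fx=b+[.06,0,0]
F=show('fix',[(t,soft(cl((g(it)-56)/45),np.array((410,300))/1.4286,60)),(s,soft(cl((g(is_)-52)/55),np.array((400,325))/1.4286,70))],box(-.185,.065,-.1,.1,0,.012),[fx[0],fx[1],.1])
# sheet: tan (red-blue high), plate: bright
rb=lambda im:im[:,:,0]-im[:,:,2]
q=c0((545,341),.03); S=show('sheet',[(t,soft(cl(rb(it)/75),np.array((545,341))/1.4286,36)),(s,soft(cl(rb(is_)/90),np.array((325,228))/1.4286,30))],box(-.068,.068,-.028,.028,.025,.03),[q[0],q[1],-.6])
q=c0((259,335),.04); P=show('plate',[(t,soft(cl((g(it)-55)/170),np.array((259,335))/1.4286,27)),(s,soft(cl((g(is_)-52)/170),np.array((556,371))/1.4286,29))],box(-.065,.065,-.025,.025,.025,.039),[q[0],q[1],-.4])
# stack top check: posts & handle
l=np.radians(11)
for x in(-.05,-.06,-.07):
    for r in (.024,.058):
        h=tf(F,[[x,.046-r*np.sin(l),.056+r*np.cos(l)]]); print('handle',x,r,h.round(4),((proj(t,h)-[245,165])*4.6).round(0),((proj(s,h)-[230,180])*4+[391,0]).round(0))
print('posts',((proj(t,tf(F,[[0,.08,.078],[0,-.08,.078]]))-[245,165])*4.6).round(),((proj(s,tf(F,[[0,.08,.078],[0,-.08,.078]]))-[230,180])*4+[391,0]).round())
E
```

```text
fix [0] [5.865e-01 3.000e-04 1.442e-01] 8.3 61.7
fix [1] [5.807e-01 1.000e-04 1.501e-01] 8.6 246.5
fix [0, 1] [0.5845 0.0015 0.1561] 8.9 367.4
sheet [0] [ 0.4284 -0.318  -0.6256] -35.8 28.6
sheet [1] [ 0.4272 -0.3172 -0.6295] -36.1 7.6
sheet [0, 1] [ 0.4273 -0.3176 -0.6157] -35.3 40.9
plate [0] [ 0.4457  0.3322 -0.4222] -24.2 14.0
plate [1] [ 0.4405  0.3342 -0.4311] -24.7 27.6
plate [0, 1] [ 0.4428  0.3327 -0.4257] -24.4 57.5
handle -0.05 0.024 [[0.5287 0.0346 0.0796]] [[126. 188.]] [[628. 152.]]
handle -0.05 0.058 [[0.5297 0.0282 0.1129]] [[135. 178.]] [[620. 121.]]
handle -0.06 0.024 [[0.5188 0.0331 0.0796]] [[129. 202.]] [[634. 142.]]
handle -0.06 0.058 [[0.5198 0.0267 0.1129]] [[138. 192.]] [[626. 111.]]
handle -0.07 0.024 [[0.5089 0.0315 0.0796]] [[131. 216.]] [[641. 133.]]
handle -0.07 0.058 [[0.5099 0.0251 0.1129]] [[140. 207.]] [[633. 102.]]
posts [[ 60. 128.]
 [287.  91.]] [[641. 221.]
 [454. 137.]]
```

```bash
cat >> h.py <<'E'
from scipy.spatial.transform import Rotation as Ro
def toolmove(o,target,yaw,F=None):
    """normalised tool-frame shift/turn (one sum) from present pose to world target, tool-x at yaw (mod pi)"""
    R=Ro.from_quat(o["ee_rot"]).as_matrix(); d=R.T@(np.array(target)-o["position"])
    y=np.arctan2(R[1,0],R[0,0]); dy=(yaw-y+np.pi/2)%np.pi-np.pi/2
    return dict(d_tool_norm=(d/.4).round(4),yaw=np.degrees(y).round(2),turn_norm=round(-dy/np.pi,4),alt=round(-(dy-np.sign(dy)*np.pi)/np.pi,4),tilt=np.degrees(np.arccos(-R[2,2])).round(2))
E
python3 - <<'E'
from h import *
from workcell import manip
t=pickle.load(open('pics/top0.pkl','rb')); s=pickle.load(open('pics/scene0.pkl','rb'))
F=[.584,.001,.149]
top=np.array([(56,77),(274,42),(102,369),(323,333)]);top=(top+.5)/4.6-.5+[245,165]
sc=np.array([(611,321),(429,233),(743,120),(570,46)],float);sc[:,0]-=391;sc=(sc+.5)/4-.5+[230,180]
obs=[]
for c,uv in((t,top),(s,sc)):
    g=c["pixels"].mean(2);L=[]
    for u in uv:
        x,y=np.round(u).astype(int);w=np.clip(g[y-3:y+4,x-3:x+4]-130,0,None);yy,xx=np.mgrid[y-3:y+4,x-3:x+4]
        L.append([(w*xx).sum()/w.sum(),(w*yy).sum()/w.sum()])
    obs.append(np.array(L))
def loc(p):return np.array([[-.06+p[3]*i,p[4]*j,.013] for i,j in((1,1),(1,-1),(-1,1),(-1,-1))])
for k in([0],[1],[0,1]):
    r=least_squares(lambda p:np.concatenate([(proj((t,s)[i],tf(p,loc(p)))-obs[i]).ravel() for i in k]),[*F,.11,.085])
    print(k,r.x.round(4),np.abs(r.fun).max().round(2))
F=r.x[:3]; l=np.radians(11)
o=manip.get_obs()
h=tf(F,[[-.059,.046-.045*np.sin(l),.056+.045*np.cos(l)]])[0]; print(h, toolmove(o,h,F[2]+np.pi/2))
E
```

```text
[0] [0.5898 0.0006 0.1496 0.1078 0.0799] 0.03
[1] [0.5857 0.0018 0.1565 0.1076 0.0805] 0.15
[0, 1] [0.5878 0.0014 0.1532 0.1075 0.0802] 0.77
[0.52379573 0.02941824 0.10017322] {'d_tool_norm': array([ 1.2523, -1.1715,  0.2837]), 'yaw': np.float64(20.5), 'turn_norm': np.float64(-0.4349), 'alt': np.float64(0.5651), 'tilt': np.float64(0.07)}
```

Emit:
{"api": "arm_command", "payload": {
  "series": "0.4 0 0 0 -0.048; 0.4 0 0 0 -0.048; 0.4 0 0 0 -0.048; 0.4 0 0 0 -0.048; 0.4 0 0 0 -0.048; 0.4 0 0 0 -0.048; 0.4 0 0 0 -0.048; 0.4 0 0 0 -0.048; 0.4 0 0 0 -0.051; 0.4 0 0 0 0",
  "newtons": 40
}}

```text
clock: 1.35
position: [0.2187, -0.5852, 0.2134]
ee_rot: [0.651, 0.759, 0.0, -0.0]
ft_force: [-0.5, -0.2, -0.1]
grip_width: 0.599
grasp_force: 0.0
```

Emit:
{"api": "arm_command", "payload": {
  "series": "0.4 0.1 0.07 0 0; 0.4 0.12 0.085 0 0; 0.4 0.12 0.085 0 0; 0.4 0.12 0.085 0 0; 0.4 0.12 0.085 0 0; 0.4 0.12 0.085 0 0; 0.4 0.12 0.085 0 0; 0.4 0.12 0.085 0 0; 0.4 0.12 0.085 0 0; 0.4 0.12 0.085 0 0"
}}

```text
clock: 2.6
position: [0.4773, -0.0662, 0.214]
ee_rot: [0.653, 0.758, -0.0, 0.0]
ft_force: [0.7, -0.9, -0.2]
grip_width: 0.599
grasp_force: 0.0
```

```bash
cat > g.py <<'E'
from h import *
from workcell import manip
import sys
F=[.5865,.0012,.152]
def go(fx,fy,z,yaw=F[2]+np.pi/2):
    o=manip.get_obs(); w=tf(F,[[fx,fy,z]])[0]
    print('t',round(o['clock'],2),'pos',o['position'].round(4),'grip',round(o['grip_width'],3),'w',w.round(4),toolmove(o,w,yaw))
if __name__=='__main__': go(*[float(a) for a in sys.argv[1:4]])
E
python3 g.py -.059 .0375 .102
```

```text
t 2.6 pos [ 0.4773 -0.0662  0.214 ] grip 0.599 w [0.5225 0.0293 0.102 ] {'d_tool_norm': array([0.2196, 0.1471, 0.28  ]), 'yaw': np.float64(98.52), 'turn_norm': np.float64(-0.001), 'alt': np.float64(0.999), 'tilt': np.float64(0.05)}
```

Emit:
{"api": "arm_command", "payload": {
  "series": "0.4 0.06 0.04 0.02 0; 0.4 0.06 0.04 0.02 0; 0.4 0.06 0.04 0.02 0; 0.4 0.04 0.027 0.02 0; 0.4 0 0 0.02 0; 0.4 0 0 0 0; 0.4 0 0 0 0; 0.4 0 0 0 0; 0.4 0 0 0 0; 0.4 0 0 0 0"
}}

```text
clock: 3.85
position: [0.5214, 0.0279, 0.1739]
ee_rot: [0.651, 0.759, 0.0, 0.0]
ft_force: [0.2, 0.9, 0.2]
grip_width: 0.6
grasp_force: 0.0
```

```bash
cat > snap.py <<'E'
import sys
from h import *
from g import *
from workcell import viewer
def snap(name,c3,half=45,k=4.4):
    out=[]
    for n in("top","scene"):
        c=viewer.camera(n); pickle.dump(c,open(f'pics/{name}_{n}.pkl','wb'))
        u,v=np.round(proj(c,c3)[0]).astype(int); print(n,'crop x0,y0',u-half,v-half,'k',k)
        out.append(cv2.resize(np.ascontiguousarray(c["pixels"][max(0,v-half):v+half,max(0,u-half):u+half,::-1]),None,fx=k,fy=k,interpolation=cv2.INTER_CUBIC))
    cv2.imwrite(f'pics/{name}.png',cv2.hconcat(out))
if __name__=='__main__': snap(sys.argv[1],tf(F,[[float(a) for a in sys.argv[2:5]]]))
E
python3 snap.py s1 -.05 .03 .1; python3 g.py -.059 .0375 .102
```

```text
top crop x0,y0 231 159 k 4.4
scene crop x0,y0 240 168 k 4.4
t 3.95 pos [0.5214 0.028  0.1739] grip 0.599 w [0.5225 0.0293 0.102 ] {'d_tool_norm': array([0.0028, 0.0032, 0.1797]), 'yaw': np.float64(98.79), 'turn_norm': np.float64(0.0005), 'alt': np.float64(-0.9995), 'tilt': np.float64(0.01)}
```

View pics/s1.png

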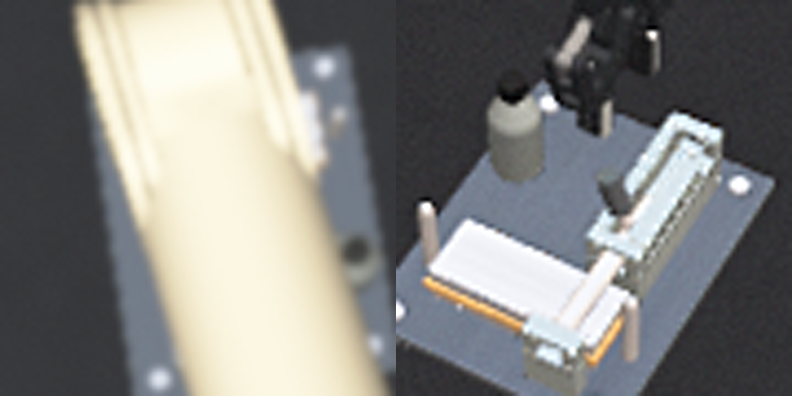

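The scene crop shows the open fingers above and slightly behind the handle: tips at about (600,133) and (650,68), handle end at (612,182). The top view is blocked by the arm. I'll check the projections.

Run:
```python
from g import *
c=pickle.load(open('pics/s1_scene.pkl','rb'))
f=lambda P:((proj(c,P)-[240,168]+.5)*4.4-.5+[396,0]).round(0)
p=manip.get_obs()['position']; ty=np.array([np.cos(F[2]),np.sin(F[2]),0])
for dz in(.019,.010): print('tips',[f(p-[0,0,dz]+s*ty*.026).tolist() for s in(1,-1,0)])
l=np.radians(11)
for x in(-.054,-.059,-.064): print(x,[f(tf(F,[[x,.046-r*np.sin(l),.056+r*np.cos(l)]])).tolist() for r in(.024,.041,.058)])
```

```text
tips [[[593.0, 167.0]], [[632.0, 113.0]], [[613.0, 140.0]]]
tips [[[593.0, 158.0]], [[632.0, 104.0]], [[613.0, 131.0]]]
-0.054 [[[615.0, 219.0]], [[611.0, 202.0]], [[606.0, 185.0]]]
-0.059 [[[618.0, 214.0]], [[614.0, 197.0]], [[610.0, 180.0]]]
-0.064 [[[622.0, 209.0]], [[618.0, 192.0]], [[614.0, 175.0]]]
```

Run:
```python
from g import *
a=pickle.load(open('pics/scene0.pkl','rb')); b=pickle.load(open('pics/s1_scene.pkl','rb'))
p=np.array([.2187,-.585,.213]); y=np.radians(20.5-90); ty=np.array([np.cos(y),np.sin(y),0])
u=proj(a,[p-[0,0,.006]+s*ty*.05 for s in(1,-1,0)]); print('start tips pred (800px)',(u*1.4286).round().tolist())
# second: diff image between start and now, zoomed with overlay
p=manip.get_obs()['position']; ty=np.array([np.cos(F[2]),np.sin(F[2]),0])
k=8; x0,y0=255,150
im=cv2.resize(b["pixels"][y0:y0+70,x0:x0+70,::-1],None,fx=k,fy=k,interpolation=cv2.INTER_CUBIC)
im0=cv2.resize(a["pixels"][10:60,175:230,::-1],None,fx=4,fy=4,interpolation=cv2.INTER_CUBIC)
for P,col in((p,(0,0,255)),(p-[0,0,.012]+.033*ty,(0,255,0)),(p-[0,0,.012]-.033*ty,(0,255,0)),(p-[0,0,.019],(255,0,255))):
    q=(proj(b,P)[0]-[x0,y0]+.5)*k; cv2.circle(im,tuple(q.astype(int)),3,col,-1)
for q0 in u:
    q=(q0-[175,10]+.5)*4; cv2.circle(im0,tuple(q.astype(int)),2,(0,255,0),-1)
im0=cv2.copyMakeBorder(im0,0,560-200,0,0,cv2.BORDER_CONSTANT)
cv2.imwrite('pics/z1.png',cv2.hconcat([im,im0]))
```

```text
start tips pred (800px) [[276.0, 79.0], [313.0, 86.0], [294.0, 82.0]]
```

View pics/z1.png

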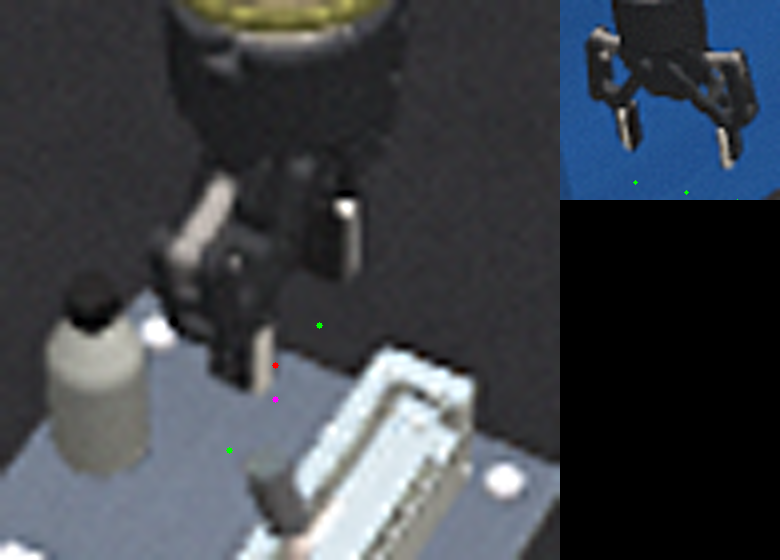

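Run:
```python
from g import *
a=pickle.load(open('pics/scene0.pkl','rb')); t=pickle.load(open('pics/top0.pkl','rb'))
p=np.array([.2187,-.585,.213])
for n,c in(('scene',a),('top',t)):
    print(n,'base0',(proj(c,[[0,0,0],[0,0,.02]])*1.4286).round().tolist(),'tcp',(proj(c,[p,p+[0,0,.04],p+[0,0,.054],p+[0,0,.12]])*1.4286).round().tolist(),'cam',(-c["extrinsics"][:3,:3].T@c["extrinsics"][:3,3]).round(3))
t=t["pixels"]; b=cv2.resize(t[270:340,470:560,::-1],None,fx=6,fy=6,interpolation=cv2.INTER_CUBIC)
cv2.imwrite('pics/t0.png',b)
```

```text
scene base0 [[528.0, 194.0], [529.0, 188.0]] tcp [[294.0, 80.0], [292.0, 66.0], [291.0, 61.0], [287.0, 36.0]] cam [1.187 0.547 1.191]
top base0 [[407.0, 536.0], [407.0, 537.0]] tcp [[701.0, 434.0], [709.0, 434.0], [712.0, 434.0], [726.0, 434.0]] cam [0.231 0.015 1.747]
```

View pics/t0.png

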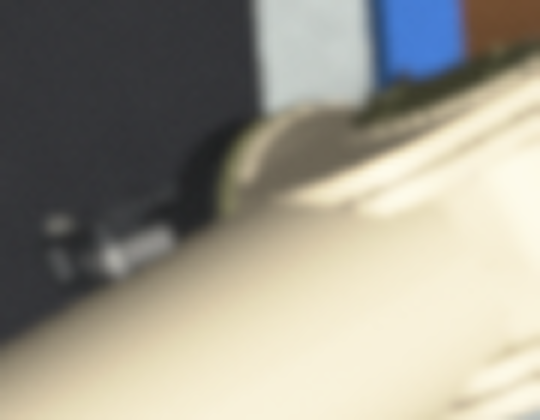

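The crop shows the fingertips at about (60,225). The drawn fingertips look some 30-40 mm higher than the reported TCP implies, and I can't tell which is right. The base itself projects correctly, so I'll descend carefully and close to test by touch.

Emit:
{"api": "arm_command", "payload": {
  "series": "0.4 0 0 0.03 0; 0.4 0 0 0.03 0; 0.4 0 0 0.03 0; 0.4 0.003 0.003 0.03 0; 0.4 0 0 0.03 0; 0.4 0 0 0.02 0; 0.4 0 0 0.01 0; 0.4 0 0 0 0; 0.4 0 0 0 0; 0.4 0 0 0 0"
}}

```text
clock: 5.2
position: [0.5226, 0.0294, 0.1021]
ee_rot: [0.651, 0.759, 0.0, 0.0]
ft_force: [-0.0, 0.3, -0.1]
grip_width: 0.604
grasp_force: 0.0
```

Emit:
{"api": "arm_command", "payload": {
  "series": "0.6 0 0 0 0; 0.7 0 0 0 0; 0.8 0 0 0 0; 0.9 0 0 0 0; 0.9 0 0 0 0; 0.9 0 0 0 0; 0.9 0 0 0 0; 0.9 0 0 0 0; 0.9 0 0 0 0; 0.9 0 0 0 0",
  "newtons": 40
}}

```text
clock: 6.45
position: [0.5224, 0.0294, 0.1018]
ee_rot: [0.651, 0.759, -0.0, 0.0]
ft_force: [-0.0, 0.8, -0.0]
grip_width: 0.097
grasp_force: 0.0
```

```bash
python3 snap.py s2 -.05 .03 .13; python3 g.py -.059 .0375 .102; python3 -c "
from workcell import manip
print(manip.get_obs())"
```

```text
top crop x0,y0 231 157 k 4.4
scene crop x0,y0 240 161 k 4.4
t 6.55 pos [0.5224 0.0294 0.1018] grip 0.1 w [0.5225 0.0293 0.102 ] {'d_tool_norm': array([-0.0003,  0.0002, -0.0005]), 'yaw': np.float64(98.8), 'turn_norm': np.float64(0.0005), 'alt': np.float64(-0.9995), 'tilt': np.float64(0.01)}
{'clock': 6.55, 'joint_pos': array([ 0.56707359,  0.30690247, -0.811866  ,  1.83013659,  0.24745308,
        1.10915859, -0.17932119]), 'joint_velocities': array([ 0.00076919,  0.00128279, -0.00054607,  0.00038872, -0.00124646,
        0.00068589, -0.00152939]), 'tau': array([-3.40488405e-04, -4.57863200e+01, -7.94315815e+00, -3.48657560e+01,
        1.55235623e-02,  2.03490301e-03,  4.89488428e-06]), 'position': array([0.52239428, 0.02944268, 0.10181452]), 'ee_rot': array([ 6.50767944e-01,  7.59276683e-01, -1.91482218e-05,  4.70114981e-05]), 'ft_force': array([-0.53804724,  0.3087455 ,  0.14572042]), 'torque': array([-0.01895877,  0.00942584,  0.0306052 ]), 'grasp_force': 0.0, 'grip_width': 0.09969302583934682}
```

View pics/s2.png

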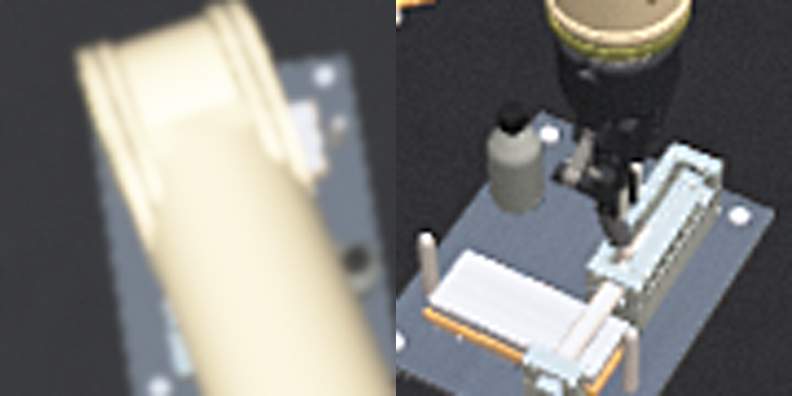

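Closed to 8 mm with no force, so the pads missed. The scene crop shows the fingertips ending at about (620,213), just above the handle end, so the tips really are higher than reported. I'll open, go 12 mm lower and retry.

Emit:
{"api": "arm_command", "payload": {
  "series": "0.5 0 0 0 0; 0.5 0 0 0 0; 0.5 0 0 0 0; 0.5 0 0 0.01 0; 0.5 0 0 0.01 0; 0.5 0 0 0.01 0; 0.9 0 0 0 0; 0.9 0 0 0 0; 0.9 0 0 0 0; 0.9 0 0 0 0"
}}

```text
clock: 7.8
position: [0.5224, 0.0295, 0.0898]
ee_rot: [0.651, 0.759, 0.0, 0.0]
ft_force: [-0.1, -0.2, -0.4]
grip_width: 0.168
grasp_force: 39.0
```

Contact at 39 N, but only 14 mm wide: it has caught just the end of the sleeve. Going 16 mm lower.

Emit:
{"api": "arm_command", "payload": {
  "series": "0.5 0 0 0 0; 0.5 0 0 0 0; 0.5 0 0 0.01 0; 0.5 0 0 0.01 0; 0.5 0 0 0.01 0; 0.5 0 0 0.01 0; 0.9 0 0 0 0; 0.9 0 0 0 0; 0.9 0 0 0 0; 0.9 0 0 0 0"
}}

```text
clock: 9.05
position: [0.5224, 0.0294, 0.0738]
ee_rot: [0.651, 0.759, -0.0, 0.0]
ft_force: [-1.5, 0.8, -0.6]
grip_width: 0.194
grasp_force: 39.0
```

```bash
python3 -c "
from workcell import manip
o=manip.get_obs();print(o['ft_force'],o['torque'],o['position'])"
python3 - <<'E'
from g import *
from workcell import viewer
c=viewer.camera("scene"); pickle.dump(c,open('pics/s3_scene.pkl','wb'))
k=8;x0,y0=255,165; im=cv2.resize(np.ascontiguousarray(c["pixels"][y0:y0+70,x0:x0+70,::-1]),None,fx=k,fy=k,interpolation=cv2.INTER_CUBIC)
cv2.imwrite('pics/s3.png',im)
E
```

```text
[-1.49551286  0.7996642  -0.61746379] [ 0.07260727  0.06078774 -0.01192181] [0.52237361 0.02942592 0.07382479]
```

View pics/s3.png

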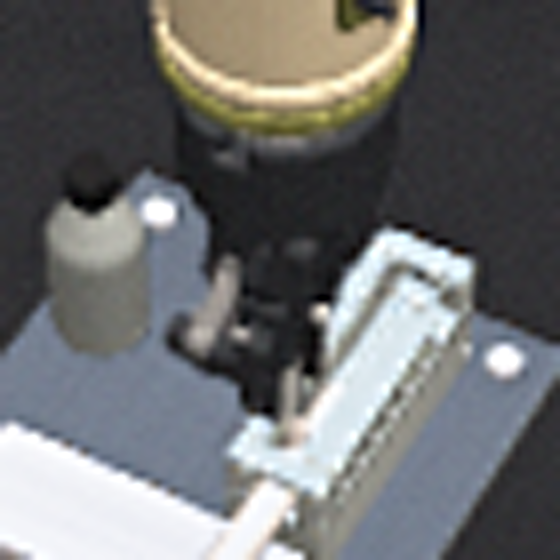

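The handle is gripped (16.5 mm, 39 N) low over the block at crop (290,390). So the drawn and felt tips are about 30 mm higher than reported. Now I draw the pin along fixture -x.

Emit:
{"api": "arm_command", "payload": {
  "series": "0.9 0 -0.015 0 0; 0.9 0 -0.03 0 0; 0.9 0 -0.03 0 0; 0.9 0 -0.03 0 0; 0.9 0 -0.03 0 0; 0.9 0 -0.03 0 0; 0.9 0 -0.02 0 0; 0.9 0 -0.01 0 0; 0.9 0 -0.005 0 0; 0.9 0 0 0 0"
}}

```text
clock: 10.35
position: [0.4431, 0.0171, 0.0738]
ee_rot: [0.651, 0.759, -0.0, -0.0]
ft_force: [-1.6, -1.1, 1.5]
grip_width: 0.192
grasp_force: 39.3
```

Emit:
{"api": "arm_command", "payload": {
  "series": "0.9 0 -0.003 0 0; 0.9 0 -0.003 0 0; 0.9 0 -0.003 0 0; 0.9 0 -0.001 0 0; 0.9 0 0 0 0; 0.9 0 0 0 0; 0.9 0 0 0 0; 0.9 0 0 0 0; 0.9 0 0 0 0; 0.9 0 0 0 0"
}}

```text
clock: 11.6
position: [0.4393, 0.0166, 0.0738]
ee_rot: [0.651, 0.759, -0.0, 0.0]
ft_force: [-1.4, 0.5, 0.1]
grip_width: 0.196
grasp_force: 39.2
```

Emit:
{"api": "arm_command", "payload": {
  "series": "0.9 0 -0.002 0 0; 0.9 0 -0.002 0 0; 0.9 0 -0.002 0 0; 0.9 0 0 0 0; 0.9 0 0 0 0; 0.9 0 0 0 0; 0.9 0 0 0 0; 0.9 0 0 0 0; 0.9 0 0 0 0; 0.9 0 0 0 0"
}}

```text
clock: 12.85
position: [0.4378, 0.0164, 0.074]
ee_rot: [0.651, 0.759, 0.001, 0.001]
ft_force: [4.6, 1.4, -4.1]
grip_width: 0.192
grasp_force: 39.1
```

Stop reached: 4.6 N reaction, fixture x ≈ -0.144. I back off 1 mm and swing the handle over to +y along an arc with a lighter grip.

Emit:
{"api": "arm_command", "payload": {
  "series": "0.9 0 0.003 0 0; 0.9 0.03 0 -0.002 0; 0.9 0.03 0 0.005 0; 0.9 0.026 0 0.011 0; 0.9 0.023 0 0.017 0; 0.9 0.017 0 0.02 0; 0.9 0.011 0 0.019 0; 0.9 0.007 0 0.02 0; 0.9 0 0 0 0; 0.9 0 0 0 0",
  "newtons": 22
}}

```text
clock: 14.1
position: [0.4295, 0.0732, 0.0379]
ee_rot: [0.651, 0.759, 0.0, 0.0]
ft_force: [0.6, -0.3, 0.3]
grip_width: 0.102
grasp_force: 0.0
```

Run:
```python
from g import *
from workcell import viewer
c=viewer.camera("scene"); pickle.dump(c,open('pics/s4_scene.pkl','wb'))
go(-.142,.1,.04); print(manip.get_obs()['ft_force'])
```

```text
t 14.15 pos [0.4296 0.0731 0.038 ] grip 0.096 w [0.431  0.0785 0.04  ] {'d_tool_norm': array([ 0.0128,  0.0054, -0.0051]), 'yaw': np.float64(98.78), 'turn_norm': np.float64(0.0004), 'alt': np.float64(-0.9996), 'tilt': np.float64(0.02)}
[-0.07335768  0.48940682  0.31646692]
```

The grip slipped off. I raise the hand and look.

Emit:
{"api": "arm_command", "payload": {
  "series": "0.4 0 0 -0.06 0; 0.4 0 0 -0.06 0; 0.4 0 0 -0.08 0; 0.4 0 -0.05 -0.08 0; 0.4 0 -0.05 0 0; 0.4 0 0 0 0; 0.4 0 0 0 0; 0.4 0 0 0 0; 0.4 0 0 0 0; 0.4 0 0 0 0",
  "newtons": 40
}}

```text
clock: 15.4
position: [0.3899, 0.0674, 0.1496]
ee_rot: [0.651, 0.759, 0.0, -0.0]
ft_force: [-0.6, 0.7, -0.3]
grip_width: 0.599
grasp_force: 0.0
```

Run:
```python
from g import *
from workcell import viewer
c=viewer.camera("scene"); pickle.dump(c,open('pics/s5_scene.pkl','wb'))
k=5;x0,y0=245,150; f=lambda P:(proj(c,P)-[x0,y0]+.5)*k
cr=lambda c:cv2.resize(np.ascontiguousarray(c["pixels"][y0:y0+80,x0:x0+80,::-1]),None,fx=k,fy=k,interpolation=cv2.INTER_CUBIC)
b=cr(c); a=cr(pickle.load(open('pics/s4_scene.pkl','rb')))
cv2.imwrite('pics/s5.png',cv2.hconcat([a,b]))
for th in(-11,80):
    l=np.radians(th); print(th,[f(tf(F,[[-.143,.046+r*np.sin(l),.056+r*np.cos(l)]])).round().tolist() for r in(.02,.058)])
print(manip.get_obs()['position'])
```

```text
-11 [[[295.0, 243.0]], [[286.0, 200.0]]]
80 [[[328.0, 274.0]], [[383.0, 291.0]]]
[0.3899309  0.06731586 0.14969111]
```

View pics/s5.png

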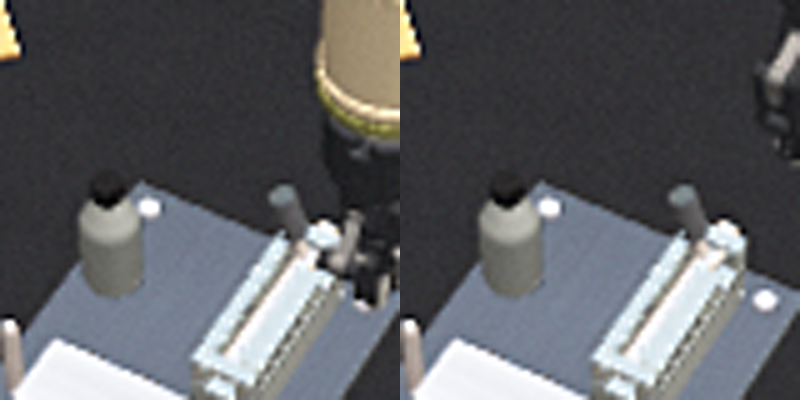

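The handle still stands upright at the slot's end (crop (685,200) right), leaning to -y; the light grip slid off. I'll push it over from the -y side with closed fingers.

```bash
python3 g.py -.143 .003 .068
```

```text
t 15.45 pos [0.3899 0.0673 0.1497] grip 0.597 w [ 0.4447 -0.0175  0.068 ] {'d_tool_norm': array([-0.2305,  0.1029,  0.2041]), 'yaw': np.float64(98.81), 'turn_norm': np.float64(0.0006), 'alt': np.float64(-0.9994), 'tilt': np.float64(0.02)}
```

Emit:
{"api": "arm_command", "payload": {
  "series": "1 -0.08 0.03 0 0; 1 -0.08 0.04 0 0; 1 -0.07 0.033 0 0; 1 0 0 0.05 0; 1 0 0 0.06 0; 1 0 0 0.05 0; 1 0 0 0.03 0; 1 0 0 0.014 0; 1 0 0 0 0; 1 0 0 0 0"
}}

```text
clock: 16.7
position: [0.4451, -0.0174, 0.0688]
ee_rot: [0.651, 0.759, 0.0, 0.0]
ft_force: [0.2, -0.2, 0.1]
grip_width: -0.001
grasp_force: 0.0
```

Emit:
{"api": "arm_command", "payload": {
  "series": "1 0.02 0 0 0; 1 0.02 0 0 0; 1 0.025 0 0 0; 1 0.025 0 0 0; 1 0.025 0 0 0; 1 0.025 0 0 0; 1 0.025 0 0 0; 1 0.01 0 0 0; 1 0 0 0 0; 1 0 0 0 0"
}}

```text
clock: 17.95
position: [0.434, 0.0514, 0.0682]
ee_rot: [0.651, 0.759, -0.0, 0.0]
ft_force: [-0.3, 0.0, -1.2]
grip_width: 0.001
grasp_force: 0.0
```

Emit:
{"api": "arm_command", "payload": {
  "series": "1 0 0 -0.08 0; 1 0 0 -0.12 0; 0.5 -0.04 0 -0.1 0; 0 -0.1 -0.02 0 -0.028; 0 -0.1 -0.02 0 -0.028; 0 -0.1 -0.02 0 -0.028; 0 -0.1 -0.02 0 -0.028; 0 -0.1 -0.02 0 -0.028; 0 0 0 0 -0.028; 0 0 0 0 -0.028"
}}

```text
clock: 19.2
position: [0.4629, -0.1654, 0.1879]
ee_rot: [0.389, 0.921, 0.0, -0.0]
ft_force: [0.5, 0.2, 0.5]
grip_width: 0.999
grasp_force: 0.0
```

Run:
```python
from g import *
from workcell import viewer
c=viewer.camera("scene"); pickle.dump(c,open('pics/s6_scene.pkl','wb'))
t=viewer.camera("top"); pickle.dump(t,open('pics/s6_top.pkl','wb'))
a=pickle.load(open('pics/scene0.pkl','rb'))
F2=[.5855,.0012,.152]
for n,im in(('start',a),('now',c)):
    g=cv2.cvtColor(im["pixels"],cv2.COLOR_RGB2GRAY)
    for th in(-11,84,90):
        l=np.radians(th); u=np.array([proj(c,tf(F2,[[-.143,.046+r*np.sin(l),.056+r*np.cos(l)]]))[0] for r in(.03,.041,.052)]).round().astype(int)
        print(n,th,u.tolist(),[int(g[v,w]) for w,v in u])
S=[.4275,-.3177,-.62]; o=manip.get_obs()
print(o['position'],toolmove(o,[S[0],S[1],.1],S[2]))
```

```text
start -11 [[303, 196], [303, 193], [302, 191]] [223, 122, 51]
start 84 [[313, 205], [316, 207], [320, 208]] [127, 118, 118]
start 90 [[313, 206], [316, 207], [320, 209]] [136, 118, 177]
now -11 [[303, 196], [303, 193], [302, 191]] [221, 119, 50]
now 84 [[313, 205], [316, 207], [320, 208]] [101, 94, 117]
now 90 [[313, 206], [316, 207], [320, 209]] [80, 94, 86]
[ 0.46290751 -0.16509734  0.18807421] {'d_tool_norm': array([-0.2124, -0.3291,  0.2202]), 'yaw': np.float64(134.1), 'turn_norm': np.float64(-0.0576), 'alt': np.float64(0.9424), 'tilt': np.float64(0.01)}
```

Emit:
{"api": "arm_command", "payload": {
  "series": "0 0 0 0 -0.029; 0 0 0 0 -0.029; 0 -0.03 -0.07 0.02 0; 0 -0.04 -0.1 0.04 0; 0 -0.04 -0.1 0.06 0; 0 -0.03 -0.07 0.06 0; 0 -0.01 -0.022 0.06 0; 0 0 0 0.06 0; 0 0 0 0.05 0; 0 0 0 0 0"
}}

```text
clock: 20.55
position: [0.4269, -0.3169, 0.047]
ee_rot: [0.306, 0.952, 0.001, -0.001]
ft_force: [0.3, -0.3, 0.0]
grip_width: 0.998
grasp_force: 0.0
```

Run:
```python
from g import *
S=[.4275,-.3177,-.62]; o=manip.get_obs()
print(o['position'],toolmove(o,[S[0],S[1],-.012],S[2]))
g=[cv2.cvtColor(pickle.load(open(f'pics/{n}.pkl','rb'))["pixels"],cv2.COLOR_RGB2GRAY)[198:218,302:330].astype(int) for n in('scene0','s6_scene')]
for r in g[1]-g[0]: print(' '.join('%4d'%v for v in r))
```

```text
[ 0.42687485 -0.31688939  0.04697658] {'d_tool_norm': array([-0.0029, -0.0008,  0.1474]), 'yaw': np.float64(144.41), 'turn_norm': np.float64(-0.0004), 'alt': np.float64(0.9996), 'tilt': np.float64(0.16)}
  -3    2   -7   -1   23  -14  -10   -5   -6   -9   -7   -4   -3   -4   -3    0    0   -2    1    0    4   -1    1    0   -1    2   -3   -1
  -1    1   -9   24   95  106   19  -14   -8   -3   -1    1   -1    4   -1   -4    2   -2    2    2    3    2   -2   -2    1   -3   -2    2
  -3   -6   -1   10   21   39   96  108  -15   -7   -5   -2   -3   -3   -3   -2   -3    1   -3    2   -1    1   -4   -2   -3   -1   -3    3
  -8   21   44    8   10   13   19   32   -3  -12  -13   -6   -8   -2   -2   -3   -1   -1    1   -2    2    0   -1   -5   -6    4   -4   -1
  32   56   21   35   10   -4   19   60  146   97   14  -15   37   34  -10   -7   -7   -4    0    0    0    3   -3   -1   -2   -3    1    4
  26   19   15    3   11   24    6   26   68  121  121  -41   63   81   67   42    1  -12  -10   -2   -4   -3   -1    4   -4    3   -2    1
  27    8    2   -4    0    2  -38  -47  -16   23   75  
[... 1203 characters left out ...]

  -2    0   -3   -1   -2   -5   -1   -4   -3   -1   -2   -3    0   -2   -3   -2   -2   -1    3   -2    1   -2   -2    1    2   -2    1   -4
  -1   -2    1   -1   -2   -2    1    0    0   -2   -1   -2   -2    5   -2   -5    2    1   -9    2   -3    0    2   -4    3    0    0    1
  -3    0    0   -4    2   -2   -2    2   -1    1   -1    4   -2    3    1   -3    0   -4    1    1   -5    0    0    1    0   -3   -7   -2
  -1    0    1   -1   -1    2   -2   -3   -3   -3    1   -2   -3   -3   -3   -3   -2   -6   -3    0   -2   -4    0   -6    1    5   -3   -1
   2   -4   -2   -1   -3   -1   -3   -4   -2    3   -4   -6   -1    0   -1   -1   -1    1   -3    1    2   -2    4    2   -3   -1   -5    2
```

The difference image shows a lying rod ending at pixel (322,208), as predicted for a parked handle, and nothing remains upright. Now I grasp the sheet.

Emit:
{"api": "arm_command", "payload": {
  "series": "0 -0.003 0 0.03 0; 0 0 0 0.03 0; 0 0 0 0.03 0; 0 0 0 0.02 0; 0 0 0 0.015 0; 0 0 0 0.012 0; 0 0 0 0.01 0; 0 0 0 0 0; 0 0 0 0 0; 0 0 0 0 0"
}}

```text
clock: 21.8
position: [0.429, -0.3182, -0.0104]
ee_rot: [0.305, 0.952, -0.0, 0.0]
ft_force: [-0.7, -0.6, -0.1]
grip_width: 1.001
grasp_force: 0.0
```

Emit:
{"api": "arm_command", "payload": {
  "series": "0.1 0 0 0 0; 0.2 0 0 0 0; 0.25 0 0 0 0; 0.3 0 0 0 0; 0.35 0 0 0 0; 0.4 0 0 0 0; 0.45 0 0 0 0; 0.45 0 0 0 0; 0.45 0 0 0 0; 0.45 0 0 0 0",
  "newtons": 30
}}

```text
clock: 23.05
position: [0.4289, -0.3182, -0.0104]
ee_rot: [0.305, 0.952, -0.0, 0.0]
ft_force: [-1.8, 0.8, 5.1]
grip_width: 0.646
grasp_force: 31.4
```

Emit:
{"api": "arm_command", "payload": {
  "series": "0.45 0 0 -0.01 0; 0.45 0 0 -0.03 0; 0.45 0 0 -0.06 0; 0.45 0 0 -0.08 0; 0.45 0 0 -0.08 0.04; 0.45 0 0 -0.06 0.045; 0.45 0 0 0 0.05; 0.45 0 0 0 0.05; 0.45 0 0 0 0.045; 0.45 0 0 0 0.023"
}}

```text
clock: 24.3
position: [0.429, -0.318, 0.1182]
ee_rot: [0.651, 0.759, 0.0, 0.0]
ft_force: [-0.0, 0.7, 0.1]
grip_width: 0.646
grasp_force: 31.9
```

```bash
sed -i 's/^F=.*/F=[.5857,.0012,.152]/' g.py; python3 g.py 0 -.0014 .1; python3 -c "
from workcell import manip
o=manip.get_obs();print(o['ft_force'],o['grasp_force'])"
```

```text
t 24.3 pos [ 0.429  -0.318   0.1182] grip 0.646 w [ 5.859e-01 -2.000e-04  1.000e-01] {'d_tool_norm': array([0.7253, 0.5091, 0.0454]), 'yaw': np.float64(98.8), 'turn_norm': np.float64(0.0005), 'alt': np.float64(-0.9995), 'tilt': np.float64(0.05)}
[-0.04296175  0.69238254  0.08643529] 31.90097987651825
```

Emit:
{"api": "arm_command", "payload": {
  "series": "0.45 0.05 0.035 0 0; 0.45 0.09 0.065 0 0; 0.45 0.1 0.07 0 0; 0.45 0.1 0.07 0 0; 0.45 0.1 0.07 0 0; 0.45 0.1 0.07 0 0; 0.45 0.1 0.07 0 0; 0.45 0.06 0.04 0 0; 0.45 0.025 0.019 0 0; 0.45 0 0 0 0"
}}

```text
clock: 25.55
position: [0.5847, 0.0001, 0.1176]
ee_rot: [0.649, 0.76, -0.0, 0.0]
ft_force: [-0.4, -0.5, -0.3]
grip_width: 0.643
grasp_force: 31.9
```

Run:
```python
from g import *
from workcell import viewer
go(0,-.0014,.0136)
c=viewer.camera("scene"); pickle.dump(c,open('pics/s7_scene.pkl','wb'))
im=c["pixels"].astype(float); m=np.clip((im[:,:,0]-im[:,:,2])/90,0,1)
# sheet seen in scene at its carried height; bottom = z_rep+.0354
z=manip.get_obs()['position'][2]+.0354
u=proj(c,tf(F,[[0,0,z]]))[0]; print('px',u)
print(fit([(c,soft(m,u,34))],box(-.028,.028,-.068,.068,z,z+.005),F))
```

```text
t 25.55 pos [5.847e-01 1.000e-04 1.176e-01] grip 0.643 w [ 5.859e-01 -2.000e-04  1.360e-02] {'d_tool_norm': array([-0.0011,  0.0028,  0.26  ]), 'yaw': np.float64(99.01), 'turn_norm': np.float64(0.0017), 'alt': np.float64(-0.9983), 'tilt': np.float64(0.01)}
px [267.46389853 209.24862112]
(array([0.58240913, 0.0009139 , 0.17071592]), np.float64(304.97557264300053))
```

Emit:
{"api": "arm_command", "payload": {
  "series": "0.45 0 0.003 0.04 0; 0.45 0 0 0.06 0; 0.45 0 0 0.06 0; 0.45 0 0 0.04 0; 0.45 0 0 0.03 0; 0.45 0 0 0.02 0; 0.45 0 0 0.01 0; 0.45 0 0 0 0; 0.45 0 0 0 0; 0.45 0 0 0 0"
}}

```text
clock: 26.85
position: [0.5861, 0.0003, 0.0138]
ee_rot: [0.65, 0.76, 0.0, 0.0]
ft_force: [-0.1, 0.3, 0.4]
grip_width: 0.65
grasp_force: 31.9
```

Emit:
{"api": "arm_command", "payload": {
  "series": "0.45 0 0 0.003 0; 0.45 0 0 0.003 0; 0.45 0 0 0.002 0; 0.45 0 0 0.001 0; 0.45 0 0 0 0; 0.45 0 0 0 0; 0.45 0 0 0 0; 0.45 0 0 0 0; 0.45 0 0 0 0; 0.45 0 0 0 0"
}}

```text
clock: 28.1
position: [0.5859, 0.0003, 0.0098]
ee_rot: [0.65, 0.76, -0.0, 0.0]
ft_force: [0.1, -1.0, -1.2]
grip_width: 0.646
grasp_force: 31.9
```

Emit:
{"api": "arm_command", "payload": {
  "series": "0.45 0 0 0.002 0; 0.45 0 0 0.002 0; 0.45 0 0 0.001 0; 0.45 0 0 0 0; 0.45 0 0 0 0; 0.45 0 0 0 0; 0.45 0 0 0 0; 0.45 0 0 0 0; 0.45 0 0 0 0; 0.45 0 0 0 0"
}}

```text
clock: 29.35
position: [0.586, 0.0003, 0.0096]
ee_rot: [0.65, 0.76, -0.0, 0.0]
ft_force: [-10.0, -1.2, 20.0]
grip_width: 0.644
grasp_force: 36.5
```

Contact at z 0.0096, exactly where expected. I ease off, release and rise.

Emit:
{"api": "arm_command", "payload": {
  "series": "0.45 0 0 -0.004 0; 0.4 0 0 0 0; 0.35 0 0 0 0; 0.3 0 0 0 0; 0.2 0 0 0 0; 0.15 0 0 0 0; 0.1 0 0 0 0; 0.1 0 0 -0.01 0; 0.1 0 0 -0.04 0; 0.1 0 0 -0.08 0"
}}

```text
clock: 30.6
position: [0.5852, 0.0003, 0.062]
ee_rot: [0.65, 0.76, -0.0, -0.001]
ft_force: [0.6, -0.2, -0.2]
grip_width: 0.903
grasp_force: 0.0
```

Emit:
{"api": "arm_command", "payload": {
  "series": "0 0 0 -0.12 0; 0 0.02 0 -0.08 0; 0 0.1 -0.05 0 0.03; 0 0.1 -0.05 0 0.04; 0 0.1 -0.05 0 0.05; 0 0.1 -0.05 0 0.05; 0 0.1 0 0 0.05; 0 0.05 0 0 0.05; 0 0 0 0 0.05; 0 0 0 0 0"
}}

```text
clock: 31.85
position: [0.533, 0.2227, 0.1424]
ee_rot: [0.935, 0.354, 0.0, 0.0]
ft_force: [1.1, -0.1, 0.1]
grip_width: 0.998
grasp_force: 0.0
```

Run:
```python
from g import *
from workcell import viewer
c=viewer.camera("scene"); t=viewer.camera("top"); pickle.dump((c,t),open('pics/s8.pkl','wb'))
P=[.4433,.333,-.4255]; o=manip.get_obs()
print(round(o['clock'],2),o['position'],toolmove(o,[P[0],P[1],.05],P[2]))
V=[]
for n,k,s in(('scene',c,90),('top',t,75)):
    im=k["pixels"].astype(float); m=np.clip((im[:,:,0]-im[:,:,2])/s,0,1)
    u=proj(k,tf(F,[[0,0,.045]]))[0]; V.append((k,soft(m,u,34))); print(n,m.sum(),fit(V[-1:],box(-.028,.028,-.068,.068,.045,.05),F))
print(fit(V,box(-.028,.028,-.068,.068,.045,.05),F))
h=proj(c,tf(F,[[-.143,.1,.06]]))[0]; print(h)
a=[cv2.cvtColor(p["pixels"],cv2.COLOR_RGB2GRAY)[200:214,306:328].astype(int) for p in(c,pickle.load(open('pics/s6_scene.pkl','rb')))]; print('handle change',np.abs(a[0]-a[1]).max())
```

```text
31.95 [0.53295737 0.22212273 0.14211098] {'d_tool_norm': array([ 0.0162, -0.3562,  0.2301]), 'yaw': np.float64(41.58), 'turn_norm': np.float64(0.3665), 'alt': np.float64(-0.6335), 'tilt': np.float64(0.05)}
scene 20193.022222222222 (array([0.58287384, 0.00232029, 0.17329854]), np.float64(109.50039899184074))
top 25614.746666666666 (array([ 5.85297654e-01, -4.33432187e-04,  1.32016070e-01]), np.float64(12.842764475201845))
(array([0.58356951, 0.00132172, 0.16116882]), np.float64(137.11476515869964))
[320.15869128 208.28002979]
handle change 127
```

Run:
```python
from g import *
c,t=pickle.load(open('pics/s8.pkl','rb')); o=pickle.load(open('pics/s6_scene.pkl','rb'))
G=lambda p:cv2.cvtColor(p["pixels"],cv2.COLOR_RGB2GRAY).astype(int)
d=np.abs(G(c)-G(o)); m=(d>35).astype(np.uint8)
n,l,st,ce=cv2.connectedComponentsWithStats(m)
for s in st[1:]:
    if s[4]>15: print(s)
print(G(c)[200:214,306:328])
```

```text
[ 213    0  108  108 4178]
[ 334    0   78  217 8669]
[282  14  21  21 131]
[397 101   7  13  23]
[245 125   7  12  43]
[207 149  43  20 296]
[318 206  16  16  77]
[246 216  48  18 127]
[327 227   4  10  23]
[363 226   3   9  18]
[[253 245 240 223 172 168 179 156  60  42  47  46  50  48  52  49  48  46
   52  52  51  46]
 [248 248 247 233 130  87 128 131  54  40  45  47  48  46  46  46  49  50
   46  49  50  49]
 [246 245 250 251 243 200 142 121  92  75  38  38  46  47  48  46  50  48
   47  47  48  46]
 [230 219 226 247 255 255 251 114 121 125 114  87  51  39  45  45  51  48
   47  52  44  47]
 [227 220 192 186 219 250 244 112 128 131 130 126 121 116  75  40  44  44
   46  48  48  47]
 [227 229 222 182 194 181 142 101 121 125 128 131 131 136 123 115  88  49
   51  49  51  47]
 [230 232 221 226 255 114  60  81  98 108 121 123 126 131 131 103  65  58
   69  57  37  48]
 [233 226 138 186 218  92  83  57  61  77  96 105 116 122 126  89  39  57
   57  55  30  39]
 [231 183 140 150 143 126 152 191  73  49  47  64  80 105 108  53  79 144
  165 140 109  86]
 [229 150 148 169 138 141 141 160 112 146 229 187  76  64  72  35 105 160
  182 165 159 158]
 [133 151 196 123 142 140 132 122 121 154 244 255 254 193  47  36 107 159
  181 154 168 178]
 [133 136 162 127 141 140 127 124 124 124 160 229 230 159  16  47  82  96
  107  96 115 126]
 [146 169 140 140 146 135 125 126 125 118 119 139 134 119  14  52  47  56
   69  68  65  72]
 [193 128 141 141 139 127 126 126 122 123 122 123 117 100  28  56  27  51
   55  49  43  53]]
```

The gripper finger hides part of the view, but the lying sleeve is unchanged, so the pin is still parked. Next, the plate. I first turn so the last joint stays in range.

Emit:
{"api": "arm_command", "payload": {
  "series": "0.15 0 0 -0.03 -0.055; 0.15 0 0 -0.03 -0.055; 0.15 0 0 0 -0.055; 0.15 0 0 0 -0.055; 0.15 0 0 0 -0.055; 0.15 0 0 0 -0.055; 0.15 0 0 0 -0.055; 0.15 0 0 0 -0.055; 0.15 0 0 0 -0.055; 0.15 0 0 0 -0.055"
}}

```text
clock: 33.2
position: [0.533, 0.2217, 0.1658]
ee_rot: [0.335, 0.942, -0.0, 0.0]
ft_force: [0.2, -0.4, -0.1]
grip_width: 0.847
grasp_force: 0.0
```

Emit:
{"api": "arm_command", "payload": {
  "series": "0.15 0 0 0 -0.042; 0.15 0 0 0 -0.042; 0.15 0.06 0.03 0 0; 0.15 0.08 0.04 0 0; 0.15 0.08 0.04 0 0; 0.15 0.06 0.03 0.02 0; 0.15 0.039 0.02 0.04 0; 0.15 0 0 0.06 0; 0.15 0 0 0.05 0; 0.15 0 0 0 0"
}}

```text
clock: 34.45
position: [0.443, 0.3323, 0.0962]
ee_rot: [0.212, 0.977, -0.001, -0.001]
ft_force: [-0.2, -0.0, 0.1]
grip_width: 0.849
grasp_force: 0.0
```

Run:
```python
from g import *
P=[.4433,.333,-.4255]; o=manip.get_obs()
print(round(o['clock'],2),o['position'],toolmove(o,[P[0],P[1],-.006],P[2]),o['joint_pos'].round(2))
t=pickle.load(open('pics/top0.pkl','rb'))
H=ray_z(t,np.array((184,333))/1.4286,.06); B=ray_z(t,np.array((282,287))/1.4286,.06); print('housing',H,'bush',B)
R=Ro.from_quat(o['ee_rot']).as_matrix()
for q in(H,B): print((R.T@(q-[P[0],P[1],0])).round(3))
```

```text
34.45 [0.44296705 0.33231324 0.09621944] {'d_tool_norm': array([-0.0003,  0.0024,  0.2555]), 'yaw': np.float64(155.53), 'turn_norm': np.float64(-0.0005), 'alt': np.float64(0.9995), 'tilt': np.float64(0.14)} [ 0.06  0.44 -0.95  1.75  0.39  1.16  0.13]
housing [0.44741968 0.49291984 0.06      ] bush [0.55029182 0.27674306 0.06      ]
[ 0.063  0.147 -0.06 ]
[-0.121 -0.007 -0.06 ]
```

Emit:
{"api": "arm_command", "payload": {
  "series": "0.15 0 0.002 0.04 0; 0.15 0 0 0.05 0; 0.15 0 0 0.05 0; 0.15 0 0 0.04 0; 0.15 0 0 0.03 0; 0.15 0 0 0.025 0; 0.15 0 0 0.015 0; 0.15 0 0 0.005 0; 0.15 0 0 0 0; 0.15 0 0 0 0"
}}

```text
clock: 35.7
position: [0.4439, 0.3343, -0.0042]
ee_rot: [0.212, 0.977, 0.0, 0.0]
ft_force: [0.2, -0.5, -0.4]
grip_width: 0.847
grasp_force: 0.0
```

Emit:
{"api": "arm_command", "payload": {
  "series": "0.2 0 0 0 0; 0.25 0 0 0 0; 0.3 0 0 0 0; 0.35 0 0 0 0; 0.4 0 0 0 0; 0.45 0 0 0 0; 0.5 0 0 0 0; 0.5 0 0 0 0; 0.5 0 0 0 0; 0.5 0 0 0 0",
  "newtons": 60
}}

```text
clock: 36.95
position: [0.4436, 0.3339, -0.0044]
ee_rot: [0.212, 0.977, -0.0, 0.0]
ft_force: [-1.7, -2.8, 4.1]
grip_width: 0.572
grasp_force: 62.6
```

Emit:
{"api": "arm_command", "payload": {
  "series": "0.5 0 0 -0.01 0; 0.5 0 0 -0.03 0; 0.5 0 0 -0.05 0; 0.5 0 0 -0.07 0.02; 0.5 0 0 -0.07 0.04; 0.5 0 0 -0.07 0.05; 0.5 0 0 -0.05 0.05; 0.5 0 0 -0.03 0.05; 0.5 0 0 0 0.05; 0.5 0 0 0 0.035"
}}

```text
clock: 38.2
position: [0.4435, 0.3346, 0.1489]
ee_rot: [0.628, 0.778, 0.001, 0.0]
ft_force: [0.4, 0.4, -5.6]
grip_width: 0.573
grasp_force: 63.2
```

```bash
sed -i 's/^F=.*/F=[.5855,.0008,.150]/' g.py
python3 - <<'E'
from g import *
go(0,0,.1); print(manip.get_obs()['ft_force'],manip.get_obs()['grasp_force'])
E
```

```text
t 38.2 pos [0.4435 0.3346 0.1489] grip 0.573 w [0.5855 0.0008 0.1   ] {'d_tool_norm': array([-0.8906,  0.1706,  0.1222]), 'yaw': np.float64(102.19), 'turn_norm': np.float64(0.02), 'alt': np.float64(-0.98), 'tilt': np.float64(0.08)}
[ 0.35967648  0.41225525 -5.61248192] 63.24258327484131
```

Emit:
{"api": "arm_command", "payload": {
  "series": "0.5 0 0 0 0.02; 0.5 -0.06 0.016 0 0; 0.5 -0.11 0.028 0 0; 0.5 -0.13 0.033 0 0; 0.5 -0.13 0.033 0 0; 0.5 -0.13 0.033 0 0; 0.5 -0.13 0.033 0 0; 0.5 -0.11 0.028 0 0; 0.5 -0.06 0.017 0 0; 0.5 -0.018 0.005 0 0"
}}

```text
clock: 39.45
position: [0.5871, -0.0006, 0.1483]
ee_rot: [0.652, 0.759, 0.0, 0.0]
ft_force: [-0.6, 1.0, -5.3]
grip_width: 0.574
grasp_force: 63.2
```

Emit:
{"api": "arm_command", "payload": {
  "series": "0.5 0 0 0 0; 0.5 0 0 0.04 0; 0.5 0 0 0.05 0; 0.5 0 0 0.05 0; 0.5 0 0 0.03 0; 0.5 0 0 0 0; 0.5 0 0 0 0; 0.5 0 0 0 0; 0.5 0 0 0 0; 0.5 0 0 0 0"
}}

```text
clock: 40.7
position: [0.5868, 0.0009, 0.0797]
ee_rot: [0.651, 0.759, 0.0, 0.0]
ft_force: [-0.2, -0.6, -4.8]
grip_width: 0.571
grasp_force: 63.2
```

Run:
```python
from g import *
go(0,0,.0246); print(manip.get_obs()['ft_force'],manip.get_obs()['grasp_force'])
```

```text
t 40.7 pos [0.5868 0.0009 0.0797] grip 0.571 w [0.5855 0.0008 0.0246] {'d_tool_norm': array([ 0.0004, -0.0034,  0.1376]), 'yaw': np.float64(98.79), 'turn_norm': np.float64(0.0011), 'alt': np.float64(-0.9989), 'tilt': np.float64(0.03)}
[-0.22431347 -0.56982362 -4.79685743] 63.20025444030762
```

Emit:
{"api": "arm_command", "payload": {
  "series": "0.5 0 -0.003 0.02 0; 0.5 0 0 0.03 0; 0.5 0 0 0.03 0; 0.5 0 0 0.02 0; 0.5 0 0 0.015 0; 0.5 0 0 0.01 0; 0.5 0 0 0.008 0; 0.5 0 0 0.005 0; 0.5 0 0 0 0; 0.5 0 0 0 0"
}}

```text
clock: 41.95
position: [0.5859, 0.0008, 0.0295]
ee_rot: [0.651, 0.759, -0.001, 0.001]
ft_force: [-26.3, -1.1, 51.1]
grip_width: 0.573
grasp_force: 95.9
```

Emit:
{"api": "arm_command", "payload": {
  "series": "0.5 0 0 0.003 0; 0.5 0 0 0.002 0; 0.5 0 0 0.002 0; 0.5 0 0 0.001 0; 0.5 0 0 0 0; 0.5 0 0 0 0; 0.5 0 0 0 0; 0.5 0 0 0 0; 0.5 0 0 0 0; 0.5 0 0 0 0"
}}

```text
clock: 43.2
position: [0.5861, 0.0007, 0.0292]
ee_rot: [0.651, 0.759, -0.001, 0.002]
ft_force: [-41.2, -3.9, 82.1]
grip_width: 0.572
grasp_force: 113.6
```

Contact came 9 mm early and pressed hard. I back off at once and look.

Emit:
{"api": "arm_command", "payload": {
  "series": "0.5 0 0 -0.02 0; 0.5 0 0 -0.02 0; 0.5 0 0 0 0; 0.5 0 0 0 0; 0.5 0 0 0 0; 0.5 0 0 0 0; 0.5 0 0 0 0; 0.5 0 0 0 0; 0.5 0 0 0 0; 0.5 0 0 0 0"
}}

```text
clock: 44.45
position: [0.5855, 0.0007, 0.037]
ee_rot: [0.651, 0.759, -0.0, 0.0]
ft_force: [0.1, -0.2, -5.1]
grip_width: 0.571
grasp_force: 63.4
```

Run:
```python
from g import *
from workcell import viewer
c=viewer.camera("scene"); t=viewer.camera("top"); pickle.dump((c,t),open('pics/s9.pkl','wb'))
o=manip.get_obs(); print(o['clock'],o['position'],o['ft_force'],o['torque'],o['grip_width'])
c8,t8=pickle.load(open('pics/s8.pkl','rb'))
cr=lambda c,x0,y0,w,h,k:cv2.resize(np.ascontiguousarray(c["pixels"][y0:y0+h,x0:x0+w,::-1]),(int(w*k),int(h*k)),interpolation=cv2.INTER_CUBIC)
L=cr(c,235,165,80,100,6); R=cv2.vconcat([cr(c8,230,180,80,75,4),cr(t,245,165,80,75,4)])
print(L.shape,R.shape); cv2.imwrite('pics/s9.png',cv2.hconcat([cv2.resize(L,(480,600)),R]))
```

```text
44.55 [0.58554344 0.00067514 0.03703313] [-0.48337581 -0.3972954  -5.95089936] [ 0.01996786  0.07468963 -0.02285661] 0.5727155730058995
(600, 480, 3) (600, 320, 3)
```

View pics/s9.png

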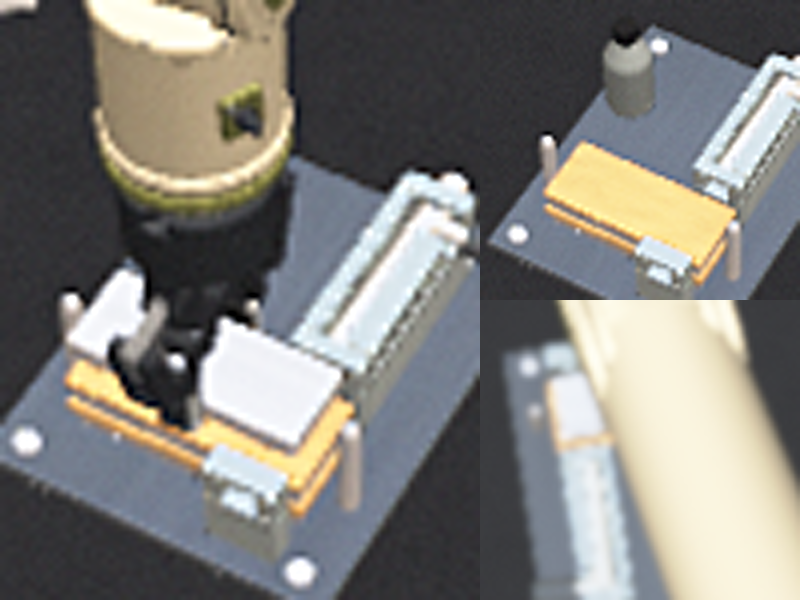

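The picture shows the sheet lying well on the stack (left crop (210,420)) and the plate level between the posts. The fingertips stick out below the plate and land on the sheet's overhang, so I must grip the plate higher. I'll set it back on its rest and regrip 12 mm higher.

Emit:
{"api": "arm_command", "payload": {
  "series": "0.5 0 0 -0.07 0; 0.5 0 0 -0.09 0; 0.5 0.1 -0.025 0 0; 0.5 0.13 -0.033 0 0; 0.5 0.13 -0.033 0 0; 0.5 0.13 -0.033 0 0; 0.5 0.13 -0.033 0 0; 0.5 0.13 -0.033 0 0; 0.5 0.1 -0.026 0 0; 0.5 0.027 -0.007 0 -0.04"
}}

```text
clock: 45.8
position: [0.4415, 0.3372, 0.1014]
ee_rot: [0.599, 0.801, 0.001, -0.0]
ft_force: [0.1, 0.0, -4.6]
grip_width: 0.571
grasp_force: 64.4
```

Emit:
{"api": "arm_command", "payload": {
  "series": "0.5 0 0 0 -0.055; 0.5 0 0 0.02 -0.055; 0.5 0 0 0.03 -0.055; 0.5 0 0 0.04 -0.055; 0.5 0 0 0.04 -0.055; 0.5 0 0 0.03 0; 0.5 0 0 0.03 0; 0.5 0 0 0.02 0; 0.5 0 0 0 0; 0.5 0 0 0 0"
}}

```text
clock: 47.05
position: [0.4439, 0.334, 0.0174]
ee_rot: [0.212, 0.977, 0.0, 0.0]
ft_force: [0.3, -0.4, -5.3]
grip_width: 0.57
grasp_force: 64.3
```

Run:
```python
from g import *
o=manip.get_obs(); print(round(o['clock'],2),o['position'],toolmove(o,[.4436,.3339,-.0044],-.4268),o['grasp_force'])
```

```text
47.05 [0.44393532 0.3340227  0.01743195] {'d_tool_norm': array([ 0.0007, -0.0007,  0.0546]), 'yaw': np.float64(155.48), 'turn_norm': np.float64(-0.0004), 'alt': np.float64(0.9996), 'tilt': np.float64(0.04)} 64.25239562988281
```

Emit:
{"api": "arm_command", "payload": {
  "series": "0.5 0 0 0.025 0; 0.5 0 0 0.018 0; 0.5 0 0 0.009 0; 0.5 0 0 0.001 0; 0.5 0 0 0 0; 0.4 0 0 0 0; 0.35 0 0 0 0; 0.3 0 0 0 0; 0.25 0 0 -0.015 0; 0.25 0 0 -0.015 0"
}}

```text
clock: 48.3
position: [0.4438, 0.3339, 0.0084]
ee_rot: [0.212, 0.977, 0.0, 0.0]
ft_force: [-0.3, -0.5, -0.7]
grip_width: 0.752
grasp_force: 0.0
```

Emit:
{"api": "arm_command", "payload": {
  "series": "0.3 0 0 0 0; 0.35 0 0 0 0; 0.4 0 0 0 0; 0.45 0 0 0 0; 0.5 0 0 0 0; 0.5 0 0 0 0; 0.5 0 0 0 0; 0.5 0 0 0 0; 0.5 0 0 -0.01 0; 0.5 0 0 -0.02 0"
}}

```text
clock: 49.55
position: [0.4431, 0.3332, 0.0194]
ee_rot: [0.212, 0.977, -0.001, -0.001]
ft_force: [0.1, 0.4, -5.3]
grip_width: 0.564
grasp_force: 63.1
```

Emit:
{"api": "arm_command", "payload": {
  "series": "0.5 0 0 -0.05 0.0525; 0.5 0 0 -0.08 0.0525; 0.5 0 0 -0.07 0.0525; 0.5 0 0 0 0.0525; 0.5 0 0 0 0.0525; 0.5 0 0 0 0.0525; 0.5 -0.06 0.016 0 0; 0.5 -0.11 0.028 0 0; 0.5 -0.13 0.033 0 0; 0.5 -0.13 0.033 0 0"
}}

```text
clock: 50.8
position: [0.5137, 0.1691, 0.1]
ee_rot: [0.65, 0.76, -0.0, 0.0]
ft_force: [0.9, 0.6, -5.1]
grip_width: 0.566
grasp_force: 63.4
```

Emit:
{"api": "arm_command", "payload": {
  "series": "0.5 -0.13 0.033 0 0; 0.5 -0.13 0.033 0 0; 0.5 -0.11 0.028 0 0; 0.5 -0.06 0.015 0 0; 0.5 -0.018 0.004 0 0; 0.5 0 0 0 0; 0.5 0 0 0 0; 0.5 0 0 0.03 0; 0.5 0 0 0.03 0; 0.5 0 0 0 0"
}}

```text
clock: 52.05
position: [0.5844, 0.0005, 0.0741]
ee_rot: [0.651, 0.759, -0.001, -0.001]
ft_force: [-0.1, -0.5, -5.4]
grip_width: 0.567
grasp_force: 63.3
```

```bash
python3 g.py 0 0 .0329
```

```text
t 52.05 pos [5.844e-01 5.000e-04 7.410e-02] grip 0.567 w [0.5855 0.0008 0.0329] {'d_tool_norm': array([0.0004, 0.0031, 0.103 ]), 'yaw': np.float64(98.82), 'turn_norm': np.float64(0.0013), 'alt': np.float64(-0.9987), 'tilt': np.float64(0.16)}
```

Emit:
{"api": "arm_command", "payload": {
  "series": "0.5 0 0.002 0.025 0; 0.5 0 0 0.03 0; 0.5 0 0 0.02 0; 0.5 0 0 0.012 0; 0.5 0 0 0.006 0; 0.5 0 0 0.003 0; 0.5 0 0 0.002 0; 0.5 0 0 0.002 0; 0.5 0 0 0 0; 0.5 0 0 0 0"
}}

```text
clock: 53.3
position: [0.5864, 0.0004, 0.0359]
ee_rot: [0.651, 0.759, -0.0, 0.0]
ft_force: [0.2, -0.8, -5.3]
grip_width: 0.566
grasp_force: 63.4
```

Emit:
{"api": "arm_command", "payload": {
  "series": "0.5 0 0 0.002 0; 0.5 0 0 0.002 0; 0.5 0 0 0.002 0; 0.5 0 0 0.001 0; 0.5 0 0 0.001 0; 0.5 0 0 0 0; 0.5 0 0 0 0; 0.5 0 0 0 0; 0.5 0 0 0 0; 0.5 0 0 0 0"
}}

```text
clock: 54.55
position: [0.5864, 0.0005, 0.033]
ee_rot: [0.651, 0.759, -0.0, 0.0]
ft_force: [-4.6, -0.5, 5.0]
grip_width: 0.564
grasp_force: 64.5
```

Seated gently at z 0.033, as computed. I release and rise.

Emit:
{"api": "arm_command", "payload": {
  "series": "0.45 0 0 0 0; 0.4 0 0 0 0; 0.35 0 0 0 0; 0.3 0 0 0 0; 0.2 0 0 0 0; 0.15 0 0 0 0; 0.15 0 0 -0.01 0; 0.15 0 0 -0.03 0; 0.15 0 0 -0.08 0; 0.15 0 0 -0.1 0"
}}

```text
clock: 55.8
position: [0.586, 0.0005, 0.1219]
ee_rot: [0.651, 0.759, -0.0, -0.0]
ft_force: [1.5, 0.1, -0.5]
grip_width: 0.853
grasp_force: 0.0
```

Emit:
{"api": "arm_command", "payload": {
  "series": "0.15 0 0 -0.12 0; 0.15 0 0 -0.12 0; 0.15 -0.12 0 0 0; 0.15 -0.12 0 0 0; 0.15 -0.12 0 0 0; 0.15 -0.12 0 0 0; 0.15 -0.12 0 0 0; 0.15 0 0 0 0; 0.15 0 0 0 0; 0.15 0 0 0 0"
}}

```text
clock: 57.05
position: [0.6234, -0.235, 0.2173]
ee_rot: [0.65, 0.76, 0.0, 0.0]
ft_force: [-0.3, 0.4, 0.0]
grip_width: 0.848
grasp_force: 0.0
```

Run:
```python
from g import *
from workcell import viewer
c=viewer.camera("scene"); t=viewer.camera("top"); pickle.dump((c,t),open('pics/s10.pkl','wb'))
o=manip.get_obs(); print(o['clock'],o['position'],o['ft_force'])
V=[]
for n,k,th in(('top',t,170),('scene',c,170)):
    im=k["pixels"].astype(float); m=np.clip((im[:,:,2]-130)/90,0,1)
    u=proj(k,tf(F,[[0,0,.06]]))[0]; V=[(k,soft(m,u,26))]; print(n,'plate',fit(V,box(-.025,.025,-.065,.065,.050,.064),F))
    m=np.clip((im[:,:,0]-30)/170,0,1)
g=cv2.cvtColor(c["pixels"],cv2.COLOR_RGB2GRAY).astype(int); a=cv2.cvtColor(pickle.load(open('pics/s6_scene.pkl','rb'))["pixels"],cv2.COLOR_RGB2GRAY).astype(int)
print('handle change',np.abs(g-a)[200:214,306:328].max())
```

```text
57.15 [ 0.62331129 -0.23543223  0.21709381] [0.12245387 0.4348111  0.15864279]
top plate (array([ 0.58737225, -0.0025065 ,  0.16127714]), np.float64(202.00141996667946))
scene plate (array([ 0.57961177, -0.00440182,  0.17905339]), np.float64(236.27268102012044))
handle change 8
```

```bash
python3 -c "
from workcell import manip
print(manip.hand_in())"
```

```text
the job is handed in; nothing more can be done
None
```

I parked the pin in the notch, laid the sheet squarely on the stack and set the plate on top, then handed the job in at about 57 s of the 67 s allowed. The hand-in gave no verdict. My last image fit of the plate was rough: its centre came out 2 to 8 mm off depending on the camera, against the 9 mm limit, so the plate's centring rests mainly on the arm's position at release.

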